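# Find the slack sign clip

### The job

One of the three spring clips on the ledge has gone slack. Tug at the price signs along their slope to find out which, then pull the sign out of the slack clip and stand it foot down in the red repair box. The two signs in firm clips must end fully home where they were, and the other things on the counter must not be knocked about.

Things in the scene. Friction and masses are not known exactly. Their poses are not given: they have to be found in the camera images.
- sign1: Stiff white price sign with dark wooden edges and four terracotta squares, 80 mm wide, 130 mm tall, 10 mm thick, 90 g. Its body origin is the centre of its bottom edge (foot): own z runs up the sign, x across its 10 mm thickness (pointing away from the robot and up while in the clip), y along its 80 mm width.
- sign1_top (a point): Middle of the top edge of sign1, 130 mm along its z from its foot; axes as the sign's. Each sign leans 30 degrees from vertical, top towards the robot, in its clip. Its upper 85 mm is free on both faces for gripping.
- sign2: Stiff white price sign with dark wooden edges and four yellow squares, 80 mm wide, 130 mm tall, 10 mm thick, 90 g. Same frame as sign1.
- sign2_top (a point): Middle of the top edge of sign2, 130 mm along its z from its foot; axes as the sign's.
- sign3: Stiff white price sign with dark wooden edges and four green squares, 80 mm wide, 130 mm tall, 10 mm thick, 90 g. Same frame as sign1.
- sign3_top (a point): Middle of the top edge of sign3, 130 mm along its z from its foot; axes as the sign's.
- ledge: Dark wooden ledge fixed to the counter, 110 mm (x) by 380 mm (y), 20 mm high, carrying three fixed spring clips side by side at y = -120, 0 and +120 mm; origin at the centre of its underside, z up. The clips look alike: two are firm (a sign starts to slip at 9 to 24 N of pull), one is slack (1 to 3 N); judge while pulling, as the pull fades when the arm stops; any sign may be in the slack one.
- mid_slot (a point): Middle of the slot floor of the middle clip, 50 mm above the counter, on which the sign's foot rests. Each dark steel clip covers the lowest 40 mm of its sign: a fixed plate on the robot's side, a sprung brass jaw with a rubber lining (lowest 36 mm) on the far side. A sign leaves by being pulled straight along its own z and is free after 40 mm.
- repair_box: Red open box fixed to the counter, 56 mm (x) by 112 mm (y) outside, 70 mm tall, walls and floor 6 mm thick, so 44 x 100 mm inside; origin at the centre of its underside, z up.
- bars: Stack of three chocolate bars, 75 x 150 x 33 mm, lying flat; origin at its underside's middle. Not to be pushed about.
- jar: Amber jar with brass cap, 70 mm across, 85 mm tall; origin at its underside's middle. Not to be pushed about.
- tin: Round tin with a green band, 90 mm across, 60 mm tall; origin at its underside's middle. Not to be pushed about.
- bowl: White bowl, 110 mm across the rim, 45 mm tall; origin at its underside's middle. Not to be pushed about.
- spatula: Spatula lying flat, 200 mm long; origin on its underside, x along it. Not to be pushed about.
- spool: Red ribbon spool standing on its end, 70 mm across, 40 mm tall; origin at its underside's middle. Not to be pushed about.
- bottle: Green bottle, 66 mm across, 190 mm tall; origin at its underside's middle. Not to be pushed about.
Mind the look-alikes: they are no part of the job. Leave any pink look-alike of the sign1 alone.

How it is judged:
By the outcome, as a careful person would: the job done as asked, in the order asked, and still so for the second after the job is handed in, with the robot touching nothing.
It also fails if it takes over 64 s, if anything falls off the work surface, if the arm or the gripper's body presses on something with over 40 N, if the wrist force passes 120 N, or if a joint passes its speed limit or range.

### The arm

A 6-joint arm with a two-finger parallel gripper is mounted at the origin on the work surface. World frame = base frame: x ahead of the robot, y to its left, z up, the work surface at z = 0. Lengths are in m, angles in rad, forces in N, time in s.
With the tool pointing down it reaches from about 0.375 to 0.975 m from the base axis. Payload 3.8 kg.
Tool frame: the origin (TCP) lies midway between the tips of the shut fingers; the grasp point (between the pads) lies 19 mm behind it; z points along the fingers, y is the line along which they close (so a half turn about z gives the same grasp; the last joint's range is limited). The gripper opens to 88 mm and grips with 3 to 60 N. Pads are 18 mm wide; open, the fingers measure 123 mm over their backs; the gripper's body (75 mm by 187 mm) begins 45 mm behind the grasp point.
Start: joints at [-1.362, 0.264, 1.604, -0, 1.274, -0.037], TCP at [0.164, -0.655, 0.239] pointing down, gripper open.
Joint ranges: [-2.63, 2.63], [-0.94, 2.18], [0.31, 2.57], [-1.31, 4.45], [0, 2.66], [-2.55, 2.55]. Speed limits (rad/s): [2.57, 2.57, 3.14, 3.14, 3.14, 3.14].

### API

Orientations are given as a rotation vector (axis times angle).
In Python, from cell import manip, inverse_kinematics, cams, order gives the robot as it stands. Calls block until the motion is done:
- manip.move_pose(position, orientation): joint-space move of the TCP to a pose.
- manip.move_linear(position, rate=0.15, rot=None): straight line of the TCP; rot=None keeps the orientation; rate is the mean speed in m/s.
- manip.set_joints(angles): joint-space move.
- manip.set_gripper(opening, force=None): finger opening in m; force is the grip in N (None keeps the last); returns when the fingers have stopped.
- manip.dwell(seconds).
- inverse_kinematics(position, orientation): joint angles nearest the present ones, or None.
- manip.state(): the state.
- cams.capture(name): name is "scene" or "top" or "wrist"; returns a dict with "image" (400x640x3 uint8, blue, green, red), "z_map" (400x640 float32, m along the optical axis (not along the pixel's ray), 0 where there is no reading), "intrinsics" (3x3 intrinsics, pixels), "position" and "orientation" of the camera in the world; the wrist camera has in their place "T_tool_cam" (4x4, takes a point from camera to tool coordinates, whose origin is the TCP and whose axes are the flange's). Camera axes: x right, y down, z forward; pixel columns grow to the right and rows downward; lengths in m; the calibration is good to about 2 mm. A picture is of the moment at which its call begins: read the wrist's pose just before it.
A pose or a line that the arm cannot do raises manip.IKError and nothing moves.
- order.close_job(): hands the job in; it is judged then, once.
The state is a dict: "clock": time; "joint_pos": joint angles; "joint_velocities": joint speeds; "tau": joint torques, N m; "tool_pos": TCP position; "tcp_rot": TCP orientation; "contact_force": force on the tool from outside, world axes, zero at the start; "moment": the same for the moment, N m; "gripper_width": finger opening in m; "grasp_force": force on a finger pad.
Only numpy, scipy, OpenCV 4.12 (cv2) and the standard library are available. Lean on these libraries where they do the work, as an engineer would, in place of code of your own. Each camera call takes 0.05 s, during which the arm holds its last target. There are 200 camera calls.

## Working session

There is one attempt and no reset: what is moved stays moved. The work goes in short steps, each a Python script; the robot and the scene stay as the last script left them, time stands still between calls to the robot, and variables do not carry over. Pictures are saved under pics/ and viewed, at most 10 in all, crops included, and the job is handed in when it is done.

```bash
mkdir -p pics; ls
cat > h.py <<'E'
import numpy as np, cv2
from scipy.spatial.transform import Rotation as R
from cell import manip, inverse_kinematics, cams, order
def camT(c):
    if "T_tool_cam" in c: return None
    o=np.array(c["orientation"]); r=R.from_matrix(o) if o.shape==(3,3) else (R.from_rotvec(o) if o.size==3 else R.from_quat(o))
    T=np.eye(4);T[:3,:3]=r.as_matrix();T[:3,3]=c["position"];return T
def cap(name):
    s=manip.state(); c=cams.capture(name)
    if name=="wrist":
        T=np.eye(4);T[:3,:3]=R.from_rotvec(s["tcp_rot"]).as_matrix();T[:3,3]=s["tool_pos"];c["T"]=T@c["T_tool_cam"]
    else: c["T"]=camT(c)
    return c
def cloud(c):
    z=c["z_map"];K=np.array(c["intrinsics"]);v,u=np.indices(z.shape)
    P=np.stack([(u-K[0,2])/K[0,0]*z,(v-K[1,2])/K[1,1]*z,z],-1)
    return P@c["T"][:3,:3].T+c["T"][:3,3]
E
python3 - <<'E'
from h import *
import pickle
for n in("scene","top"):
    c=cap(n);print(n,c["position"],c["orientation"]);cv2.imwrite(f"pics/{n}0.png",c["image"]);pickle.dump(c,open(f"{n}0.pkl","wb"))
print(manip.state())
E
```

```text
pics
scene [ 1.20655201 -0.25909692  0.82170411] [-1.91359595 -1.40463694  0.64045172]
top [ 0.3336875  -0.04090583  1.61078094] [-2.16129864  2.21672414 -0.07307797]
{'clock': 0.1, 'joint_pos': array([-1.36187783e+00,  2.64646468e-01,  1.60525967e+00, -2.18265006e-05,
        1.27369725e+00, -3.68930740e-02]), 'joint_velocities': array([ 0.00202193, -0.00033795, -0.00264234, -0.00137376, -0.00142998,
       -0.00100034]), 'tau': array([ 7.12905039e-04, -5.03617108e+01, -3.58071148e+01,  7.31137069e-02,
        2.33389327e-02, -5.79939228e-05]), 'tool_pos': array([ 0.16411703, -0.6540704 ,  0.23752162]), 'tcp_rot': array([-3.11590666e+00, -3.84913145e-01,  3.03790403e-04]), 'contact_force': array([ 0.39845954,  0.64679879, -0.51282795]), 'moment': array([-0.03065295, -0.00289968,  0.04154478]), 'grasp_force': 0.0, 'gripper_width': 0.0882162330766686}
```

View pics/scene0.png

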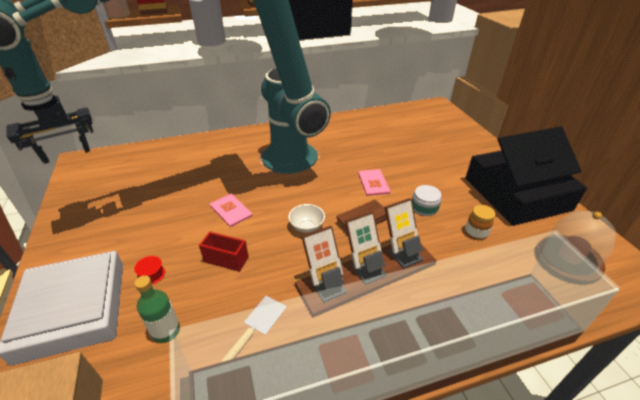

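View pics/top0.png

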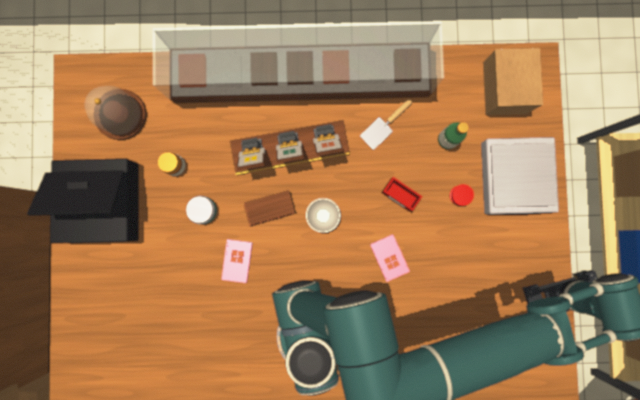

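The scene view shows three signs in clips: terracotta (322,258), green (364,245) and yellow (404,233). The box is at (223,250). The two flat pink look-alikes at (231,209) and (375,182) are to be left alone. In the top view the signs are at (327,143), (289,147) and (251,154), and the box is at (401,194). The ledge is yawed by roughly 10°.

Run:
```python
from h import *
import pickle
t=pickle.load(open("top0.pkl","rb"));s=pickle.load(open("scene0.pkl","rb"))
pt,ps=cloud(t),cloud(s)
print("table z",pt[230,180],ps[130,400])
# merge points
for nm,p,im in(("top",pt,t["image"]),("scene",ps,s["image"])):
    v=p.reshape(-1,3);col=im.reshape(-1,3)
    hsv=cv2.cvtColor(im,cv2.COLOR_BGR2HSV).reshape(-1,3)
    if nm=="top": reg=(118,185,225,355)
    else: reg=(195,320,290,440)
    m=np.zeros(im.shape[:2],bool);m[reg[0]:reg[1],reg[2]:reg[3]]=1;m=m.ravel()
    lz=m&(v[:,2]>.012)&(v[:,2]<.027)
    r=cv2.minAreaRect((v[lz][:,:2]*1000).astype(np.float32));print(nm,"ledge",r,v[lz][:,2].mean())
    reg=(175,215,380,425) if nm=="top" else (225,275,195,255)
    m=np.zeros(im.shape[:2],bool);m[reg[0]:reg[1],reg[2]:reg[3]]=1;m=m.ravel()
    lz=m&(v[:,2]>.062)&(v[:,2]<.08)
    r=cv2.minAreaRect((v[lz][:,:2]*1000).astype(np.float32));print(nm,"box",r,lz.sum(),v[lz][:,2].mean())
# sign top points from scene: high points per sign
for n,(u0,u1,v0,v1) in dict(terra=(303,342,225,275),green=(346,382,212,262),yel=(386,420,198,250)).items():
    P=ps[v0:v1,u0:u1].reshape(-1,3); hs=cv2.cvtColor(s["image"],cv2.COLOR_BGR2HSV)[v0:v1,u0:u1].reshape(-1,3)
    w=(hs[:,1]<60)&(hs[:,2]>130)&(P[:,2]>.08)
    Q=P[w];c=Q.mean(0);_,sv,V=np.linalg.svd(Q-c);n_=V[2]*np.sign(V[2][2]);print(n,len(Q),c,"normal",n_,"rms",sv[2]/len(Q)**.5,"zmax",P[:,2].max(), Q[np.argmax(Q[:,2])])
for nm,im,(u0,u1,v0,v1) in(("t",t["image"],(220,360,115,215)),):
    cv2.imwrite("pics/topcrop.png",cv2.resize(im[v0:v1,u0:u1],None,fx=5,fy=5,interpolation=cv2.INTER_CUBIC))
cv2.imwrite("pics/scrop.png",cv2.resize(s["image"][185:315,285:445],None,fx=4.5,fy=4.5,interpolation=cv2.INTER_CUBIC))
```

```text
table z [0.3530433  0.42439615 0.0012395 ] [-0.05133874  0.49374477  0.00352382]
top ledge ((617.9640502929688, 50.603546142578125), (115.46306610107422, 400.96990966796875), 9.01919174194336) 0.019172330903390183
top box ((449.60040283203125, -296.2164001464844), (112.02099609375, 57.0316162109375), 54.55846405029297) 216 0.06980607045780741
scene ledge ((529.4054565429688, 120.40837097167969), (477.82794189453125, 313.2622985839844), 79.06416320800781) 0.020547573886047405
scene box ((448.80621337890625, -296.0107421875), (114.8198013305664, 60.22110366821289), 53.64495086669922) 387 0.06892464825829184
terra 628 [ 0.6025314  -0.0647044   0.12870921] normal [0.37552737 0.9267753  0.00816973] rms 0.022315523318017744 zmax 0.8217041057395558 [ 1.20655201 -0.25909692  0.82170411]
green 687 [0.58096822 0.05474337 0.12452497] normal [0.85395881 0.13327191 0.50298405] rms 0.002032529657241989 zmax 0.8217041057395558 [0.56118595 0.06007181 0.16380282]
yel 441 [0.56419905 0.17048523 0.12873904] normal [0.56724813 0.82075538 0.06775078] rms 0.019037001926240825 zmax 0.8217041057395558 [ 1.20655201 -0.25909692  0.82170411]
```

View pics/scrop.png

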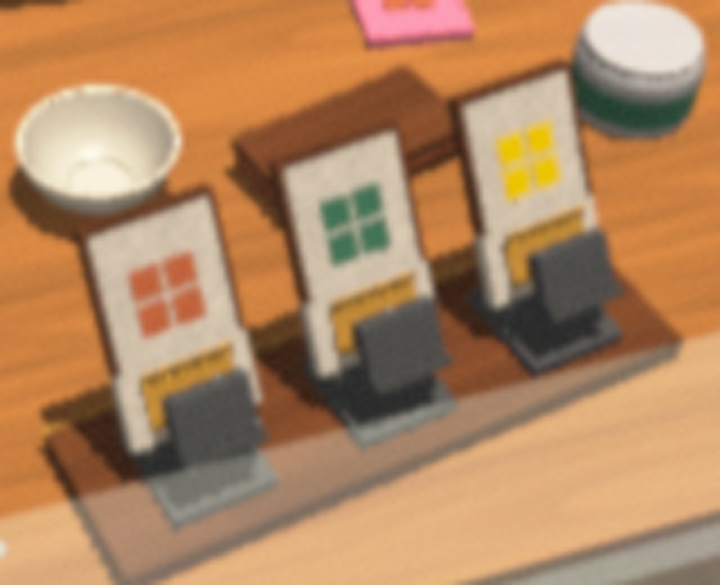

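Run:
```python
from h import *
import pickle
s=pickle.load(open("scene0.pkl","rb"));ps=cloud(s);t=pickle.load(open("top0.pkl","rb"));pt=cloud(t)
yaw=np.radians(8.95);d=np.array([np.cos(yaw),np.sin(yaw),0]);Z=np.array([0,0,1.])
xs=np.cos(np.pi/6)*d+.5*Z; zs=-.5*d+np.cos(np.pi/6)*Z; ys=np.cross(zs,xs)
hs=cv2.cvtColor(s["image"],cv2.COLOR_BGR2HSV)
for n,(u0,u1,v0,v1) in dict(terra=(300,344,222,270),green=(343,384,208,255),yel=(382,420,194,245)).items():
    P=ps[v0:v1,u0:u1].reshape(-1,3);h=hs[v0:v1,u0:u1].reshape(-1,3)
    k=(s["z_map"][v0:v1,u0:u1].ravel()>0)&(P[:,2]>.09)&(P[:,2]<.2)
    P=P[k];h=h[k];w=(h[:,1]<60)&(h[:,2]>130)
    f=np.median(P[w]@xs); 
    c=P[w].mean(0);I=abs((P-c)@xs)<.006
    V=np.linalg.svd(P[w&True]-c)[2][2];V*=np.sign(V[2])
    Q=P[I];zt=np.percentile(Q@zs,99);wy=Q@ys;l,r=np.percentile(wy,[1,99]);
    white=P[w&(abs((P-c)@xs)<.006)]@ys
    top=(f-.005)*xs+zt*zs+(l+r)/2*ys
    print(n,w.sum(),"n",V.round(3),"width",r-l,np.ptp(np.percentile(white,[1,99])),"top",top.round(4),"foot",(top-.13*zs).round(4))
L=np.array([.618,.0506,0]);
for k in(-1,0,1):print((L+k*.12*ys).round(4))
```

```text
terra 591 n [0.849 0.128 0.513] width 0.07965300041970279 0.07083761338983664 top [ 0.5713 -0.0675  0.1641] foot [ 0.6355 -0.0573  0.0515]
green 656 n [0.852 0.134 0.505] width 0.08035763157450858 0.07018310000357805 top [0.5525 0.0511 0.1641] foot [0.6167 0.0613 0.0515]
yel 412 n [0.852 0.133 0.506] width 0.08073249545593567 0.07043165885740896 top [0.5334 0.1697 0.1639] foot [0.5976 0.1798 0.0513]
[ 0.6367 -0.0679  0.    ]
[0.618  0.0506 0.    ]
[0.5993 0.1691 0.    ]
```

```bash
cat >> h.py <<'E'
yaw=np.radians(8.9);d=np.array([np.cos(yaw),np.sin(yaw),0]);Z=np.array([0,0,1.])
xs=np.cos(np.pi/6)*d+.5*Z; zs=-.5*d+np.cos(np.pi/6)*Z; ys=np.cross(zs,xs)
TOP=dict(terra=np.array([.5713,-.0675,.1635]),green=np.array([.5525,.0511,.1635]),yel=np.array([.5334,.1697,.1635]))
def rv(y,z): return R.from_matrix(np.stack([np.cross(y,z),y,z],1)).as_rotvec()
by=np.array([np.cos(np.radians(54)),np.sin(np.radians(54)),0]); bx=np.cross(by,Z)
BOX=np.array([.449,-.296,0])
E
python3 - <<'E'
from h import *
for sg in(1,-1):
    r=rv(sg*xs,-zs)
    for n,t in TOP.items():
        for off in(.10,-.05): print(sg,n,off,inverse_kinematics(t+off*zs,r))
    for s2 in(1,-1): print("box",s2,inverse_kinematics(BOX+Z*.2,rv(s2*bx,-Z)))
E
```

```text
1 terra 0.1 [-0.34721819 -0.32931283  2.24265823  0.34576836  0.79033254 -0.69249295]
1 terra -0.05 [-0.26417627 -0.01842265  2.25050919  0.46789364  0.46851271 -0.79215786]
1 green 0.1 [-0.02347039 -0.40839711  2.29448108  0.13180674  0.74317967 -0.25257099]
1 green -0.05 [ 0.00915315 -0.0735875   2.30276523  0.18822362  0.39979604 -0.30051115]
1 yel 0.1 [ 0.33307415 -0.38775238  2.28146395 -0.13214237  0.73548535  0.25257311]
1 yel -0.05 [ 0.30123356 -0.05958748  2.28983265 -0.18835084  0.39870575  0.30046191]
box 1 [-6.29162598e-01  3.29761336e-02  1.94064264e+00 -4.44089210e-16
  1.16797388e+00 -8.44067217e-04]
box -1 None
-1 terra 0.1 [-0.34721819 -0.32931283  2.24265823  0.34576836  0.79033254  2.4490997 ]
-1 terra -0.05 [-0.26417627 -0.01842265  2.25050919  0.46789364  0.46851271  2.3494348 ]
-1 green 0.1 None
-1 green -0.05 None
-1 yel 0.1 None
-1 yel -0.05 None
box 1 [-6.29162598e-01  3.29761336e-02  1.94064264e+00 -4.44089210e-16
  1.16797388e+00 -8.44067217e-04]
box -1 None
```

Run:
```python
from h import *
r=rv(xs,-zs)
manip.set_gripper(.05,force=30)
manip.move_pose(TOP["terra"]+.07*zs,r)
s=manip.state();print(s["clock"],s["tool_pos"],TOP["terra"]+.07*zs)
c=cap("wrist");cv2.imwrite("pics/w0.png",c["image"])
K=c["intrinsics"]
for p in(TOP["terra"],TOP["terra"]+.04*ys,TOP["terra"]-.04*ys):
    q=np.linalg.inv(c["T"])@np.r_[p,1];print((K@q[:3]/q[2])[:2])
```

```text
3.2417 [ 0.53704715 -0.07364799  0.22438713] [ 0.5367214  -0.07291486  0.22412178]
[315.24911714 216.11466451]
[315.04487    154.63426216]
[315.43368755 271.6721773 ]
```

View pics/w0.png

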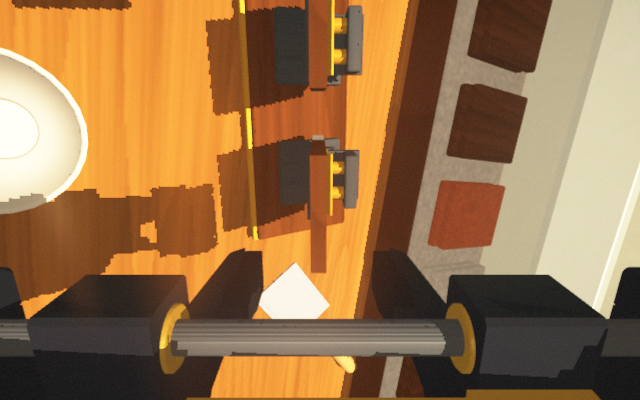

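The wrist view shows the terracotta sign's top edge at columns 311-327 and its lower end at row 272. I predicted column 315 and row 272, so I'll shift about 1.5 mm along xs. The neighbouring sign at the top of the picture is clear of the fingers.

```bash
cat >> h.py <<'E'
r0=rv(xs,-zs)
def fo(f0=0):
    f=manip.state()["contact_force"]-f0; return np.array([f@xs,f@ys,f@zs]).round(2)
E
python3 - <<'E'
from h import *
t=TOP["terra"]+.0015*xs
manip.move_linear(t-.049*zs,rate=.08)
manip.dwell(.2);f0=manip.state()["contact_force"];print("free",fo())
manip.set_gripper(0,force=5)
s=manip.state();print("light",fo(f0),s["gripper_width"],s["grasp_force"],s["clock"],(s["tool_pos"]-(t-.049*zs))@np.stack([xs,ys,zs],1))
E
```

```text
free [-0.52 -0.36  0.74]
light [-1.31 -0.15  2.23] 0.009904514165921672 5.000833189478726 5.825 [-5.18091530e-04  6.30670817e-05 -4.33476548e-05]
```

```bash
cat >> h.py <<'E'
def tug(n=5,lim=6.5,step=.0008):
    manip.set_gripper(0,force=40)
    s=manip.state();f0=s["contact_force"];p0=s["tool_pos"];log=[];hi=0
    for i in range(1,n+1):
        manip.move_linear(p0+i*step*zs,rate=.01)
        s=manip.state();f=-(s["contact_force"]-f0)@zs
        log.append((round((s["tool_pos"]-p0)@zs*1000,2),round(f,2)))
        if f>lim: hi=1;break
    print("log",log,"clock",s["clock"],"width",s["gripper_width"]);return hi,p0,f0
E
python3 - <<'E'
from h import *
hi,p0,f0=tug()
print("firm" if hi else "slack?")
if hi:
    manip.move_linear(p0-.0005*zs,rate=.01);print(fo(f0),manip.state()["clock"])
E
```

```text
log [(np.float64(0.15), np.float64(11.45))] clock 6.2917 width 0.009919585924221874
firm
[-0.11  0.5   1.1 ] 6.575
```

```bash
cat >> h.py <<'E'
def goto(n,frm=None):
    if frm is not None:
        manip.set_gripper(.05); p=manip.state()["tool_pos"]; manip.move_linear(p+.12*zs,rate=.15)
    t=TOP[n]+.0015*xs
    manip.move_linear(t+.07*zs,rate=.15,rot=r0); manip.move_linear(t-.049*zs,rate=.08)
    manip.dwell(.2); f0=manip.state()["contact_force"]; manip.set_gripper(0,force=5)
    print(n,"light",fo(f0),manip.state()["gripper_width"],manip.state()["clock"])
E
python3 - <<'E'
from h import *
goto("green",1)
hi,p0,f0=tug()
if hi: manip.move_linear(p0-.0005*zs,rate=.01);print("firm",fo(f0))
E
```

```text
green light [-1.01 -1.58  3.04] 0.009855314303841999 11.7417
log [(np.float64(0.15), np.float64(11.15))] clock 12.2083 width 0.009405419681331966
firm [-0.41 -0.36  4.04]
```

```bash
cat >> h.py <<'E'
def tug2(n=8,lim=12,step=.0005,rate=.005):
    manip.set_gripper(0,force=40);manip.dwell(.3)
    s=manip.state();f0=s["contact_force"];p0=s["tool_pos"];log=[]
    for i in range(1,n+1):
        manip.move_linear(p0+i*step*zs,rate=rate)
        s=manip.state();f=-(s["contact_force"]-f0)@zs
        log.append((float(round((s["tool_pos"]-p0)@zs*1000,2)),float(round(f,2))))
        if f>lim and i>=2: break
    manip.dwell(.2);s=manip.state();log.append((float(round((s["tool_pos"]-p0)@zs*1000,2)),float(round(-(s["contact_force"]-f0)@zs,2))))
    print("log",log,"clock",s["clock"],"width",s["gripper_width"]);return p0,f0
E
python3 - <<'E'
from h import *
p0,f0=tug2()
E
```

```text
log [(0.11, 13.81), (0.23, 22.05), (0.22, 22.08)] clock 13.775 width 0.010037906962816373
```

Run:
```python
from h import *
t=TOP["green"]+.0015*xs-.049*zs
p=manip.state()["tool_pos"]; print((p-t)@zs)
manip.move_linear(t-.0008*zs,rate=.01);print("home push",fo())
goto("yel",1)
p0,f0=tug2()
```

```text
1.2515387460049799e-05
home push [-4.52 -0.46  8.43]
yel light [-0.92  0.49  0.47] 0.010065102984867009 19.2417
log [(0.4, 3.82), (1.0, 2.9), (1.54, 3.24), (2.08, 2.58), (2.54, 0.47), (3.04, 2.82), (3.53, 2.14), (4.03, 2.45), (4.05, 1.59)] clock 21.9667 width 0.009604337907622471
```

Yellow slides at about 2.5 N, so its clip is the slack one. I'll pull that sign out.

Run:
```python
from h import *
p=manip.state()["tool_pos"]
manip.move_linear(p+.07*zs,rate=.06)
p=manip.state()["tool_pos"]
manip.move_linear(np.r_[p[:2],.34],rate=.15)
rb=rv(bx,-Z)
manip.move_pose(BOX+Z*.32,rb)
manip.move_linear(BOX+Z*.19,rate=.12)
s=manip.state();print(s["clock"],s["tool_pos"],s["gripper_width"],s["grasp_force"])
c=cap("scene");cv2.imwrite("pics/s1.png",np.hstack([cv2.resize(c["image"][150:280,170:320],None,fx=2.66,fy=2.66),cv2.resize(c["image"][180:310,285:435],None,fx=2.66,fy=2.66)]))
w=cap("wrist");im=w["image"].copy();K=w["intrinsics"]
for a in(-1,1):
  for b in(-1,1):
    q=np.linalg.inv(w["T"])@np.r_[BOX+Z*.07+a*.022*bx+b*.05*by,1];u=(K@q[:3]/q[2])[:2];cv2.circle(im,tuple(int(x) for x in u),4,(255,255,0),1)
cv2.imwrite("pics/w1.png",im)
```

```text
27.4 [ 0.44963414 -0.29644649  0.19103914] 0.009822585095292831 39.999265456572175
```

View pics/s1.png

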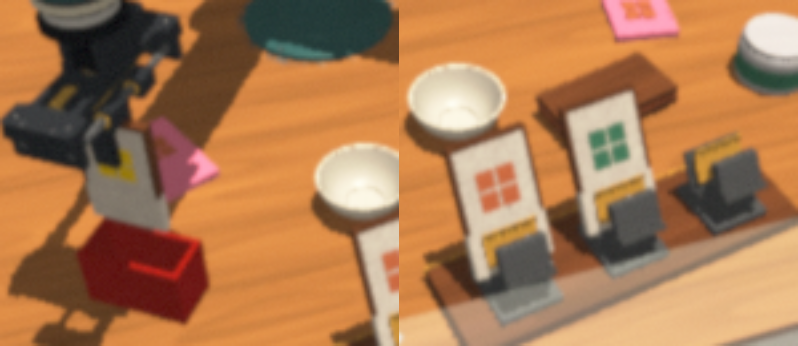

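View pics/w1.png

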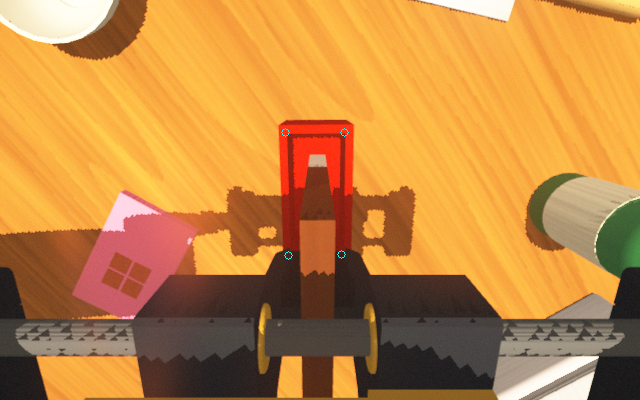

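The scene crops show the yellow sign held upright over the box, with its clip empty and the terracotta and green signs still in theirs. In the wrist view the predicted inner corners, (285,133) to (345,133), match the box, and the sign at column 318 is centred. I'll lower it now.

Run:
```python
from h import *
manip.move_linear(BOX+Z*.096,rate=.06);manip.dwell(.2)
f0=manip.state()["contact_force"];print(f0)
z=.096
while z>.080:
    z-=.001;manip.move_linear(BOX+Z*z,rate=.015);f=(manip.state()["contact_force"]-f0)[2]
    if f>3: break
print(z,f,manip.state()["clock"])
manip.set_gripper(.03,force=10);manip.dwell(.2)
manip.move_linear(BOX+Z*.25,rate=.12)
manip.move_pose(np.array([.30,-.45,.30]),rv(bx,-Z));manip.dwell(.3)
print(manip.state()["clock"])
c=cap("scene");cv2.imwrite("pics/s2.png",np.hstack([cv2.resize(c["image"][150:280,170:320],None,fx=2.66,fy=2.66),cv2.resize(c["image"][180:310,285:435],None,fx=2.66,fy=2.66)]))
P=cloud(c)
for n,(u0,u1,v0,v1) in dict(terra=(300,344,222,270),green=(343,384,208,255)).items():
    Q=P[v0:v1,u0:u1].reshape(-1,3);t=TOP[n];k=(abs((Q-t)@xs-.005)<.006)&(Q[:,2]>.09)&(Q[:,2]<.2)
    print(n,"top shift mm",(np.percentile(Q[k]@zs,99)-t@zs)*1000)
```

```text
[ 0.7682905   0.41175333 -1.42905676]
0.088 5.166727786456074 31.4167
34.7833
terra top shift mm 0.36486223158455067
green top shift mm 0.35977869918665806
```

View pics/s2.png

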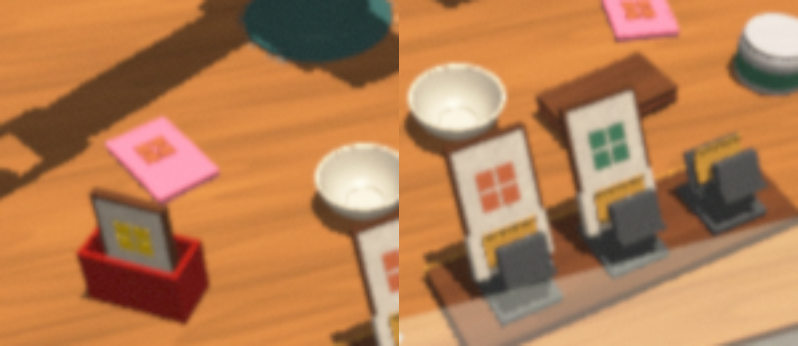

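The yellow sign stands in the box. Both firm signs sit where they were measured before, since the 0.36 mm is only the rounding of the stored tops, and nothing else has moved.

```bash
python3 -c "
from h import *
print(order.close_job())"
```

```text
the job is handed in; nothing more can be done
None
```

The slack clip was the yellow sign's (sign2, which slid at about 2.5 N); that sign now stands foot down in the red repair box, the terracotta and green signs are home in their firm clips, and the job was handed in at about 35 s.

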